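# Lock the slide-bonding jig with its extension bar

## Robot

A 7-joint arm with a two-finger parallel gripper is mounted at the origin on the work surface. World frame = base frame: x ahead of the robot, y to its left, z up, the work surface at z = 0. Lengths are in m, angles in rad, forces in N, time in s.
With the tool pointing down it reaches from about 0.35 to 0.9 m from the base axis. Payload 8.1 kg.
Tool frame: the origin (TCP) lies at the very end of the fingers, on their centre line; the grasp point (between the pads) lies 19 mm behind it (arm.tcp_to_grasp is the z of the grasp point in the tool frame, in m); z points along the fingers, y is the line along which they close (so a half turn about z gives the same grasp; the last joint's range is limited). The gripper opens to 92 mm and grips with 3 to 60 N. Pads are 19 mm wide; open, the fingers measure 130 mm over their backs; the gripper's body (75 mm by 190 mm) begins 47 mm behind the grasp point.
Start: joints at [-1.261, 0.434, 0.025, 1.573, -0.012, 1.134, -0.075], TCP at [0.251, 0.573, 0.227] pointing down, gripper open.
Joint ranges: [-2.62, 2.62], [-0.44, 2.09], [-1.27, 1.32], [0.08, 2.57], [-1.32, 4.46], [0.12, 2], [-2.74, 2.74]. Speed limits (rad/s): [2.22, 2.22, 3.01, 3.01, 3.14, 3.14, 3.14].

## Interface

Orientations are given as a rotation vector (axis times angle).
In Python, from cell import readout, vision, sign_off, arm gives the robot as it stands. The module is installed in compiled form; this text tells all that it offers.
- The arm moves only by the shell command python3 -m creep 'ROWS' [FORCE]. ROWS is JSON, a list of rows, each a list of 5 numbers: the shift along the tool's x, y, z in units of 4 cm (1.0 is 4 cm), then the turn about the tool's z in units of 4 degrees (1.0 is 4 degrees), then the opening, from 0 (shut) to 1 (fully open). A call has 1 to 12 rows; each row shifts and turns the commanded pose from where the row before left it, along the tool's axes as they then stand; what a row does not reach is not made up. A row lasts 1/8 s, in which the tool goes at most 62.5 mm and 10.7 degrees, less where a joint would pass 70% of its speed; a pose out of reach is approached as far as the arm can. A call with a number of a shift or a turn outside -1 to 1 is refused whole. A call with a gripper value outside its range is refused whole. The fingers move at their own pace and stop on an object; FORCE is the grip in N (left out, the last holds). Time passes only in rows, so rows that do not move let the fingers close. It gives the time, the measured TCP pose, the force, the opening and the grip force at its end, in the units of the state.
- readout.observe(): the state, without advancing time (a new reading comes with each control period).
- vision.get_image(name): name is "side" or "top" or "wrist"; returns a dict with "pixels" (420x560x3 uint8, blue, green, red), "z_map" (420x560 float32, m along the optical axis (not along the pixel's ray), 0 where there is no reading), "camera_matrix" (3x3 intrinsics, pixels), "k1" (the pictures are not rectified: a ray, as slopes to the right and down, at radius r is drawn at 1 + k1 r^2 times it, then the intrinsics apply), "position" and "rotation" of the camera in the world. Camera axes: x right, y up, looking along -z (the intrinsics and any distortion apply to the point x, -y, -z); pixel columns grow to the right and rows downward; lengths in m; the calibration is good to about 2 mm. A picture is of the moment at which its call begins.
- sign_off(): hands the job in; it is judged then, once.
The state is a dict: "clock": time; "joints": joint angles; "dq": joint speeds; "joint_efforts": joint torques, N m; "position": TCP position; "ee_rot": TCP orientation; "force": force on the tool from outside, world axes, zero at the start; "ft_torque": the same for the moment, N m; "width": opening from 0.0 (shut) to 1.0 (fully open); "gripper_force": force on a finger pad.
Only numpy, scipy, OpenCV 4.12 (cv2) and the standard library are available. Lean on these libraries where they do the work, as an engineer would, in place of code of your own. Each camera call takes 0.05 s, during which the arm holds its last target. There are 200 camera calls.

## Task

The toggle clamp of the slide-bonding jig is too stiff to be worked by its short handle. Take the extension bar from its rest, slip it fully onto the handle, and with the bar swing the handle over the dead point until it sits on its stop and the clamp grips the resin block by itself; feel for the stop and do not force the handle. Then pull the bar off and lay it back in both saddles of its rest, leaving the other things on the bench where they are.

Things in the scene. Friction and masses are not known exactly. Their poses are not given: they have to be found in the camera images.
- jig: Slide-bonding jig, fixed to the bench: aluminium base plate 150 (x) x 300 (y) x 12 mm, origin at the centre of its underside. A push toggle clamp on its -y half drives a plunger along its +y axis, towards the resin block and an upright fence on its +y half. Nothing on it stands higher than 82 mm.
- handle: Clamp handle: bare steel rod, 12 mm thick, round end, swinging level about a vertical pivot. Origin on the pivot axis at bench height (jig x 0, y -85 mm), x axis along the rod, outward. Rod centre line 62 mm above the bench; a 25 mm collar ends 28 mm from the pivot axis, bare rod from there to 78 mm. More than 90 N between bar and handle (about 18 N sideways at the bar's middle) damages it; do not push it with the fingers.
- handle_pivot (a point): Pivot axis at rod height. Throw the handle counter-clockwise seen from above. It starts open, 137 to 173 degrees from the jig's x axis, and moves freely at first; then it stiffens to about 1.5 N m (12 N at the middle of a bar fully on) some 24 degrees before the dead point, eases to nothing there, and snaps on to a hard stop 4.6 degrees past it. Let go before that, it springs back.
- handle_tip (a point): Centre of the handle rod's free end, 78 mm from the pivot axis; x axis along the rod, outward. The rod is set in a serrated hub whose setting differs and is not given: the stop lies somewhere between 214 and 237 degrees from the jig's x axis and must be felt. Locked, the handle takes about 0.45 N m to pull back open.
- bar: Extension bar: straight steel square tube, 180 mm long, 20 x 20 mm outside, 15 x 15 mm clear bore right through, both ends alike and open, 0.21 kg. Origin at its centre (half-way up), x axis along it. Fully on the handle one end meets the collar, 50 mm of rod is inside, and the bar's centre is 118 mm from the pivot axis.
- rest: Rest for the bar, fixed to the bench: plate 170 x 60 x 8 mm with two black U-saddles 124 mm apart, the bar lying across both along the rest's x axis. Origin at the centre of the plate's underside. Saddle floors 30 mm above the bench (the bar's centre then at 40 mm), 28 mm between the cheeks, which flare outward to 52 mm above the bench; between the saddles 110 mm are free for the fingers, down to the plate.
- foot: Rubber foot on the plunger's end, 22 mm diameter; sprung spindle; its front face is 8 mm ahead (+y) of the origin, centre 40 mm above the origin. When the clamp is locked it presses the block with about 180 N.
- block: The work: amber resin block 40 x 40 x 40 mm on an upright glass slide 50 x 2 x 48 mm, loose on the jig between foot and fence, already in place. Origin under its centre, slide on its +y side.
- dish: Bystander: white staining dish of slides with a wire handle, 115 x 90 mm, 62 mm high; origin under its centre.
- oil: Bystander: small amber bottle, 42 mm diameter, 75 mm high; origin under its centre.
- beaker: Bystander: clear beaker, 68 mm diameter, 85 mm high; origin under its centre.
- slidebox: Bystander: blue slide box 100 x 85 x 26 mm; origin under its centre.
- spare: Bystander: a spare resin block, 40 mm; origin under its centre.
- forceps: Bystander: steel forceps 125 mm long lying on the bench, under 12 mm high; origin at the middle.
- hexkey: Bystander: hex key 80 mm long lying on the bench, 6 mm high; origin near the middle.
There are look-alikes about, which are no part of the job. What is shaped like the block but yellow is not meant.

How it is judged:
By the outcome, as a careful person would: the job done as asked, in the order asked, and still so for the second after the job is handed in, with the robot touching nothing.
It also fails if it takes over 72 s, if anything falls off the work surface, if the arm or the gripper's body presses on something with over 40 N, if the wrist force passes 120 N, or if a joint passes its speed limit or range.

## Working session

There is one attempt and no reset: what is moved stays moved. The work goes in short steps, Python scripts to look and compute and a shell command to move; the robot and the scene stay as the last step left them, time stands still between calls to the robot, and variables do not carry over. Pictures are saved under pics/ and viewed, at most 11 in all, crops included, and the job is handed in when it is done.

```bash
mkdir -p pics
cat > h.py <<'E'
import numpy as np, cv2
from scipy.spatial.transform import Rotation as R
from cell import readout, vision, arm
def snap(name,fn):
    d=vision.get_image(name); np.savez('pics/'+fn+'.npz',**{k:np.array(v) for k,v in d.items()})
    cv2.imwrite('pics/'+fn+'.png',d['pixels']); return d
def load(fn): return dict(np.load('pics/'+fn+'.npz'))
def rot(d):
    r=np.array(d['rotation']); return r if r.shape==(3,3) else R.from_rotvec(r).as_matrix() if r.size==3 else None
def ray(d,u,v):
    K=d['camera_matrix'];k=float(d['k1'])
    p=cv2.undistortPoints(np.array([[[u,v]]],float),K,np.array([k,0,0,0]))[0,0]
    return rot(d)@np.array([p[0],-p[1],-1.0])
def atz(d,u,v,z):
    r=ray(d,u,v);c=np.array(d['position']);return c+r*(z-c[2])/r[2]
def depth(d,u,v):
    return np.array(d['position'])+ray(d,u,v)*float(d['z_map'][int(round(v)),int(round(u))])
def crop(fn,out,x0,y0,x1,y1,s):
    im=cv2.imread('pics/'+fn+'.png')[y0:y1,x0:x1]; cv2.imwrite('pics/'+out+'.png',cv2.resize(im,None,fx=s,fy=s,interpolation=cv2.INTER_CUBIC))
E
python3 - <<'E'
from h import *
for n in ('top','side'):
    d=snap(n,n+'0'); print(n,d['position'],np.array(d['rotation']).round(3).tolist(),d['k1'],d['camera_matrix'].tolist())
s=readout.observe(); print(s, arm.tcp_to_grasp)
E
```

```text
top [0.51053984 0.02046231 1.20821312] [0.04, -0.046, -1.573] -0.07781523428626676 [[403.563998056837, 0.0, 281.4905306845579], [0.0, 403.563998056837, 207.73022988564753], [0.0, 0.0, 1.0]]
side [-0.11000999 -0.94057039  0.76072159] [0.989, -0.329, -0.585] 0.07371328572052556 [[532.7096340205009, 0.0, 276.40491979975775], [0.0, 532.7096340205009, 205.26417360446192], [0.0, 0.0, 1.0]]
{'clock': 0.1, 'joints': array([-1.26058682,  0.43515962,  0.02496921,  1.57400931, -0.0115952 ,
        1.13403145, -0.07509866]), 'dq': array([ 0.00012423, -0.0019897 ,  0.00073277, -0.0013344 ,  0.00153825,
        0.0013005 ,  0.00166248]), 'joint_efforts': array([ 3.18879662e-03, -6.69120240e+01,  9.88021754e-01, -3.15145469e+01,
       -6.05510711e-02,  3.74832947e-02,  8.21544450e-05]), 'position': array([0.25059893, 0.5720427 , 0.22601825]), 'ee_rot': array([-6.43906440e-01, -3.07472588e+00,  2.28281264e-03]), 'force': array([-0.57849737, -0.77698616, -0.94347299]), 'ft_torque': array([ 0.06438445,  0.00440724, -0.00556092]), 'gripper_force': 0.0, 'width': 1.0010191621044158} -0.0188
```

View pics/top0.png

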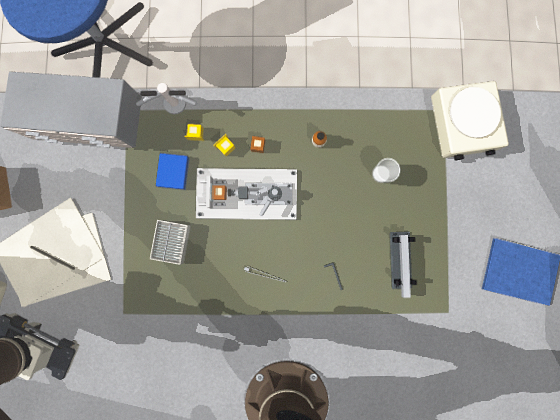

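Top view: the jig is around (247,193) with its fence to the left (+y). The handle runs from a pivot near (276,192) to a tip near (263,213), and the bar is on its rest around (403,264). I'll enlarge both.

Run:
```python
from h import *
a=cv2.imread('pics/top0.png')
A=cv2.resize(a[160:226,190:302],None,fx=5,fy=5,interpolation=cv2.INTER_CUBIC)
B=cv2.resize(a[225:301,370:430],None,fx=3.5,fy=3.5,interpolation=cv2.INTER_CUBIC)
C=np.zeros((600,560,3),np.uint8); C[:330,:560]=A; C[330:330+B.shape[0],:B.shape[1]]=B
cv2.imwrite('pics/c0.png',C)
d=load('top0')
print([depth(d,*p).round(4).tolist() for p in [(276,192),(268,205),(404,250),(405,285),(219,191),(200,200)]])
```

```text
[[0.6161, 0.0308, 0.0839], [0.5811, 0.0539, 0.0618], [0.4508, -0.3385, 0.0475], [0.5105, 0.0205, 1.2082], [0.6225, 0.1953, 0.0519], [0.5992, 0.2569, 0.0174]]
```

View pics/c0.png

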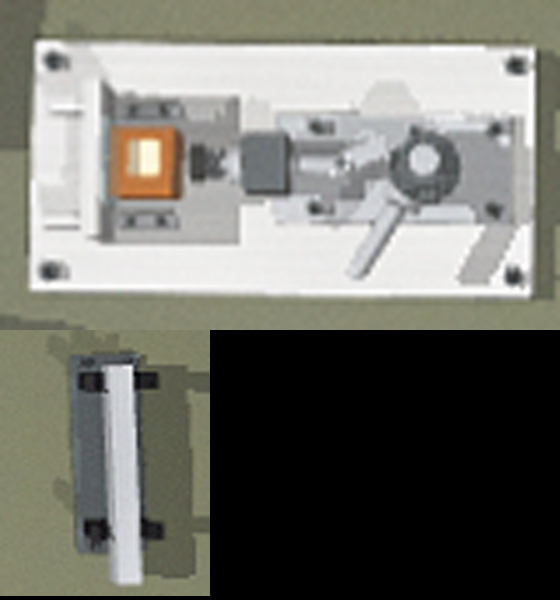

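View pics/side0.png

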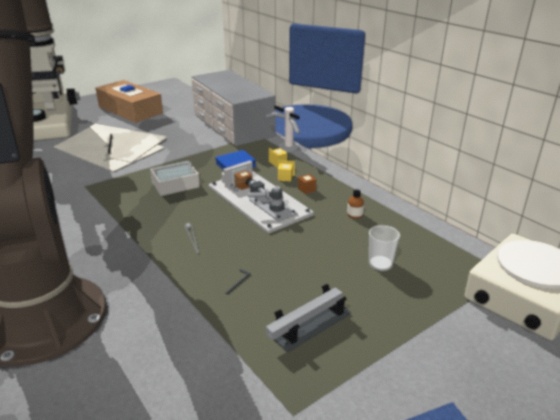

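The crop puts the handle pivot near (275,192) and its tip near (261.4,215), with the rod pointing toward −x/+y. The bar runs from about (403.5,235) to (405.5,291), along world x. The side view confirms the bar is in both saddles and the path to it is clear. Next I'll measure the points.

Run:
```python
from h import *
d=load('top0')
cs=[(35,40),(537,48),(530,298),(30,290)]
J=np.array([atz(d,190+x/5,160+y/5,.012)[:2] for x,y in cs]); print('jig',J.round(4).tolist(),J.mean(0), [np.linalg.norm(J[i]-J[i-1]).round(3) for i in range(4)])
e=(J[0]+J[3]-J[1]-J[2]); print('y ax ang',np.degrees(np.arctan2(e[1],e[0])))
u=e/np.linalg.norm(e); P=J.mean(0)-.085*u; print('pivot from jig',P, 'pivot knob',atz(d,275,192,.084))
t=atz(d,190+357/5,160+272/5,.064)[:2]; t0=atz(d,190+398/5,160+212/5,.066)[:2]
v=t-t0; print('tip',t,np.linalg.norm(t-P),'rod ang',np.degrees(np.arctan2(v[1],v[0])),np.degrees(np.arctan2(*(t-P)[::-1])))
b=[atz(d,370+x/3.5,225+(y-330)/3.5,.05)[:2] for x,y in [(106,365),(132,365),(111,583),(141,583)]]
b=np.array(b); print('bar',b.round(4).tolist(),b.mean(0)); w=b[:2].mean(0)-b[2:].mean(0); print(np.linalg.norm(w),np.degrees(np.arctan2(w[1],w[0])))
r=np.array([atz(d,370+x/3.5,225+(y-330)/3.5,.008)[:2] for x,y in [(72,354),(77,552)]]); print('rest left edge',r.round(4).tolist())
```

```text
jig [[0.6957, 0.268], [0.6899, -0.0325], [0.5406, -0.0277], [0.546, 0.2695]] [0.61805408 0.11931733] [np.float64(0.15), np.float64(0.301), np.float64(0.149), np.float64(0.297)]
y ax ang 88.92919381549623
pivot from jig [0.6164656  0.03433217] pivot knob [0.61611155 0.0336227  0.084     ]
tip [0.55429819 0.07254749] 0.07297394645958963 rod ang 145.46497298256577 148.42027924340118
bar [[0.4942, -0.3274], [0.4941, -0.3492], [0.3153, -0.3295], [0.3149, -0.3546]] [ 0.40460506 -0.34017829]
0.17910108814505862 1.1763979113042253
rest left edge [[0.5032, -0.3107], [0.3348, -0.3131]]
```

```bash
cat >> h.py <<'E'
def state(p=True):
    s=readout.observe(); M=R.from_rotvec(s['ee_rot']).as_matrix()
    hd=np.degrees(np.arctan2(M[1,0],M[0,0]))
    if p: print('t %.2f'%s['clock'],'pos',s['position'].round(4),'head %.2f'%hd,'F',s['force'].round(1),'w %.3f'%s['width'],'gf %.1f'%s['gripper_force'],'j1,7',s['joints'][[0,6]].round(2),'tilt',M[:,2].round(4))
    return s,M,hd
def go(x,y,z,h):
    s,M,hd=state(); v=M.T@(np.array([x,y,z])-s['position'])/.04
    print('units xyz',v.round(2),'turn units %.2f'%(-((h-hd+180)%360-180)/4))
E
python3 -m creep '[[-0.775,-0.73,0,0,1],[-0.775,-0.73,0,0,1],[-0.775,-0.73,0,0,1],[-0.775,-0.73,0,0,1],[-0.775,-0.73,0,0,1],[-0.775,-0.73,0,0,1],[-0.775,-0.73,0,0,1],[-0.775,-0.73,0,0,1],[-0.775,-0.73,0,0,1],[-0.775,-0.73,0,0,1],[-0.775,-0.73,0,0,1],[-0.775,-0.73,0,0,1]]' 25
python3 -m creep '[[-0.28,-0.88,0,0,1],[-0.28,-0.88,0,0,1],[-0.28,-0.88,0,0,1],[-0.28,-0.88,0,0,1],[-0.28,-0.88,0,0,1],[-0.28,-0.88,0,0,1],[-0.28,-0.88,0,0,1],[-0.28,-0.88,0,0,1],[-0.28,-0.88,0,0,1],[-0.28,-0.88,0,0,1],[-0.28,-0.88,0,0,1],[-0.28,-0.88,0,0,1]]'
python3 -c "
from h import *
go(.405,-.340,.2,1.2)"
```

```text
clock: 1.6
position: [0.4511, 0.1009, 0.2266]
ee_rot: [-0.644, -3.075, 0.0]
force: [0.9, 0.3, -0.4]
width: 1.0
gripper_force: 0.0
clock: 3.1
position: [0.4042, -0.3395, 0.2265]
ee_rot: [-0.643, -3.075, -0.0]
force: [0.1, -0.1, -0.3]
width: 1.002
gripper_force: 0.0
t 3.10 pos [ 0.4042 -0.3395  0.2265] head 156.36 F [ 0.1 -0.1 -0.3] w 1.002 gf 0.0 j1,7 [0.14 1.96] tilt [-4.e-04  4.e-04 -1.e+00]
units xyz [-0.02 -0.    0.66] turn units 38.79
```

```bash
python3 -m creep '[[0,0,0,1,1],[0,0,0,1,1],[0,0,0,1,1],[0,0,0,1,1],[0,0,0,1,1],[0,0,0,1,1],[0,0,0,1,1],[0,0,0,1,1],[0,0,0,1,1],[0,0,0,1,1],[0,0,0,1,1],[0,0,0,1,1]]' >/dev/null
python3 -m creep '[[0,0,0,1,1],[0,0,0,1,1],[0,0,0,1,1],[0,0,0,1,1],[0,0,0,1,1],[0,0,0,1,1],[0,0,0,1,1],[0,0,0,1,1],[0,0,0,1,1],[0,0,0,1,1],[0,0,0,1,1],[0,0,0,1,1]]' >/dev/null
python3 -m creep '[[0,0,0,1,1],[0,0,0,1,1],[0,0,0,1,1],[0,0,0,1,1],[0,0,0,1,1],[0,0,0,1,1],[0,0,0,1,1],[0,0,0,1,1],[0,0,0,1,1],[0,0,0,1,1],[0,0,0,1,1],[0,0,0,1,1]]' >/dev/null
python3 -m creep '[[0,0,0,1,1],[0,0,0,1,1],[0,0,0,0.8,1],[0,0,0,0,1]]' >/dev/null
python3 - <<'E'
from h import *
d=snap('wrist','w0'); go(.405,-.340,.021,1.2); print(d['position'],d['camera_matrix'][0,0],d['k1'])
E
```

```text
t 8.15 pos [ 0.4045 -0.3384  0.2265] head 1.22 F [0.7 0.1 0.4] w 0.999 gf 0.0 j1,7 [-0.26 -0.36] tilt [-3.e-04  2.e-04 -1.e+00]
units xyz [0.01 0.04 5.14] turn units 0.01
[ 0.47948471 -0.33518153  0.38455217] 294.2787438558331 -0.05365207892541744
```

View pics/w0.png

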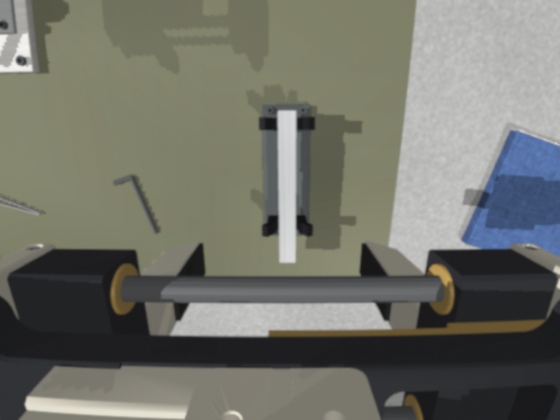

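The wrist view shows the bar from about (287,110) to (288,262), lying in both saddles at (287,123) and (287,228). I'll compute its line at bar-top height.

Run:
```python
from h import *
d=load('w0'); im=d['pixels']
g=im[:,:,:].astype(int).min(2)
mid=[]
for v in range(114,260,6):
    row=g[v,265:315]; m=np.where(row>150)[0]
    if len(m)>5: l,r=265+m[0]-.5,265+m[-1]+.5; mid.append((l,r,v))
P=np.array([(atz(d,l,v,.05)[:2]+atz(d,r,v,.05)[:2])/2 for l,r,v in mid]); W=[np.linalg.norm(atz(d,l,v,.05)-atz(d,r,v,.05)) for l,r,v in mid]
c=np.polyfit(P[:,0],P[:,1],1); print('w',np.median(W),'ang',np.degrees(np.arctan(c[0])),'res',np.abs(np.polyval(c,P[:,0])-P[:,1]).max())
col=g[90:280,287]; m=np.where(col>140)[0]+90; print(m[0],m[-1])
a=atz(d,287,m[0]-.5,.05);b=atz(d,288,m[-1]+.5,.05); print('ends',a,b,np.linalg.norm(a-b)); x=(a[0]+b[0])/2
y=np.polyval(c,x); print('centre',x,y)
go(x,y,.021,np.degrees(np.arctan(c[0])))
```

```text
w 0.020251046762373246 ang 1.7592460376874226 res 0.0002840733489718472
110 262
ends [ 0.4974592  -0.33974564  0.05      ] [ 0.31624434 -0.34570987  0.05      ] 0.1813129776872164
centre 0.4068517672784937 -0.34181811788741184
t 8.15 pos [ 0.4045 -0.3384  0.2265] head 1.22 F [0.7 0.1 0.4] w 0.999 gf 0.0 j1,7 [-0.26 -0.36] tilt [-3.e-04  2.e-04 -1.e+00]
units xyz [0.06 0.09 5.14] turn units -0.13
```

```bash
python3 -m creep '[[0.06,0.09,0.9,-0.13,1],[0,0,0.9,0,0.8],[0,0,0.9,0,0.6],[0,0,0.9,0,0.6],[0,0,0.8,0,0.6],[0,0,0.5,0,0.6],[0,0,0.2,0,0.6],[0,0,0.04,0,0.6],[0,0,0,0,0.6]]' 40
python3 -m creep '[[0,0,0,0,0],[0,0,0,0,0],[0,0,0,0,0],[0,0,0,0,0],[0,0,0,0,0],[0,0,0,0,0]]' 40
python3 -c "
from h import *
state()"
```

```text
clock: 9.28
position: [0.4073, -0.3424, 0.0217]
ee_rot: [3.141, 0.046, 0.001]
force: [0.9, 0.6, -0.2]
width: 0.601
gripper_force: 0.0
clock: 10.02
position: [0.4071, -0.3423, 0.0212]
ee_rot: [3.141, 0.045, 0.0]
force: [0.5, -0.2, 1.7]
width: 0.216
gripper_force: 40.0
t 10.03 pos [ 0.4071 -0.3423  0.0212] head 1.66 F [ 0.5 -0.2  1.7] w 0.216 gf 40.0 j1,7 [-0.02 -0.1 ] tilt [ 2.e-04 -2.e-04 -1.e+00]
```

```bash
python3 -m creep '[[0,0,-0.2,0,0],[0,0,-0.4,0,0],[0,0,-0.8,0,0],[0,0,-0.9,0,0],[0,0,-0.9,0,0]]'
python3 -m creep '[[0.13,-1,0,0,0],[0.13,-1,0,0,0],[0.13,-1,0,0,0],[0.13,-1,0,0,0],[0.13,-1,0,0,0],[0.13,-1,0,0,0],[0.13,-1,0,0,0],[0.13,-1,0,0,0],[0.13,-1,0,0,0],[0.13,-1,0,0,0],[0.13,-1,0,0,0],[0.17,-1,0,0,0]]' >/dev/null
python3 -m creep '[[0,0,0,1,0],[0,0,0,1,0],[0,0,0,1,0],[0,0,0,1,0],[0,0,0,1,0],[0,0,0,1,0],[0,0,0,1,0],[0,0,0,1,0],[0,0,0,0.7,0],[0,0,0,0,0],[0,0,0,0,0]]' >/dev/null
python3 - <<'E'
from h import *
d=snap('wrist','w1'); go(.457,.1375,.15,-33); crop('w1','w1c',100,0,460,270,2.2)
E
```

```text
clock: 10.65
position: [0.4066, -0.342, 0.1511]
ee_rot: [-3.141, -0.045, 0.0]
force: [0.4, -0.3, -2.0]
width: 0.213
gripper_force: 40.0
t 13.57 pos [0.457  0.1396 0.1494] head -33.08 F [-0.   0.1 -2.2] w 0.215 gf 40.0 j1,7 [-1.29 -1.79] tilt [ 1.e-04  4.e-04 -1.e+00]
units xyz [ 0.03  0.04 -0.01] turn units -0.02
```

View pics/w1c.png

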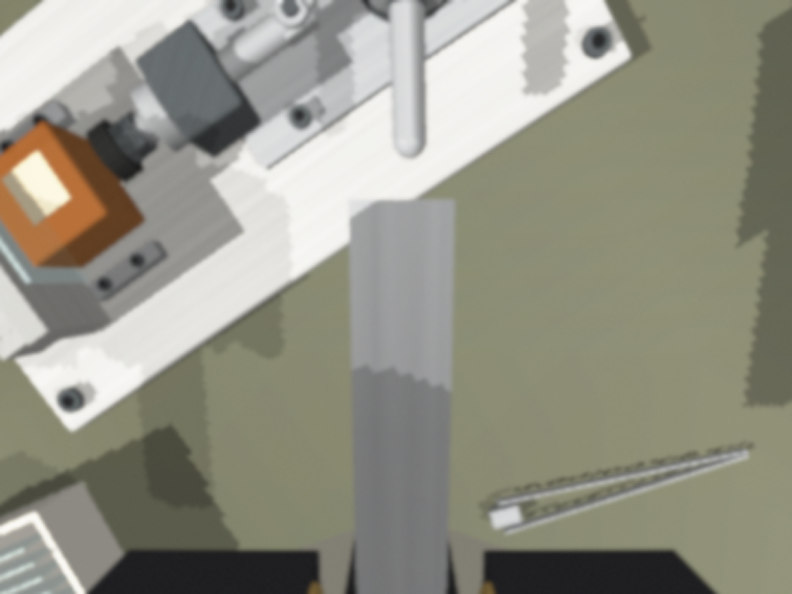

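The crop shows the rod pointing straight down the image, with its tip at crop (409,155) and edges at 391–424 near y=20. The bar sits ahead of it, with its end at y≈203 and edges at 350 and 455. I'll compute both centre lines in the tool frame.

Run:
```python
from h import *
d=load('w1'); s,M,hd=state(); T=s['position']
def tool(p): return M.T@(p-T)
def c2(x,y): return 100+x/2.2-.27,y/2.2-.27
g=d['pixels'].astype(float).mean(2)
# measured edge points: refine by subpixel gradient on rod
def edges(v,lo,hi):
    r=cv2.resize(g[v:v+1],None,fx=8,fy=1,interpolation=cv2.INTER_CUBIC)[0]
    r=cv2.GaussianBlur(r[None],(0,0),4)[0]; gr=np.gradient(r)
    return r,gr
for y in (20,60,100,130):
    v=int(round(y/2.2)); print(y, g[v,100+380//2.2.__int__():100+200].round(0).astype(int).tolist() if 0 else [int(t) for t in g[v,272:300]])
for name,z,pts in (('rod',.062,[(391,424,20),(393,425,80),(394,426,135)]),('bar',T[2]+.0288,[(350,455,210),(353,451,380),(356,447,540)])):
    for l,r,y in pts:
        a=tool(atz(d,*c2(l,y),z));b=tool(atz(d,*c2(r,y),z)); print(name,((a+b)/2*1e3).round(1),'w',(np.linalg.norm(a-b)*1e3).round(1))
print('tip',(tool(atz(d,*c2(409,157),.062))*1e3).round(1),'bar end',(tool(atz(d,*c2(402,201),T[2]+.0288))*1e3).round(1))
u,v=c2(407,60); print('depth rod z',depth(d,u,v), d['z_map'][int(v),int(u)])
```

```text
t 13.57 pos [0.457  0.1396 0.1494] head -33.08 F [-0.   0.1 -2.2] w 0.215 gf 40.0 j1,7 [-1.29 -1.79] tilt [ 1.e-04  4.e-04 -1.e+00]
20 [199, 184, 168, 152, 152, 173, 196, 209, 214, 216, 217, 219, 220, 217, 207, 191, 175, 159, 146, 138, 143, 169, 192, 205, 212, 216, 217, 218]
60 [219, 220, 220, 219, 215, 206, 202, 207, 214, 217, 218, 219, 220, 219, 212, 198, 182, 165, 151, 140, 143, 169, 207, 227, 236, 241, 242, 242]
100 [241, 240, 240, 240, 238, 229, 216, 208, 212, 217, 218, 219, 220, 221, 217, 204, 188, 171, 156, 144, 151, 188, 226, 238, 241, 241, 241, 241]
130 [241, 241, 241, 241, 239, 231, 219, 207, 209, 216, 217, 218, 219, 220, 219, 209, 193, 176, 160, 146, 145, 176, 220, 236, 241, 242, 242, 242]
rod [1.592e+02 1.000e-01 8.740e+01] w 11.1
rod [140.4   0.6  87.4] w 11.0
rod [122.8   1.1  87.4] w 11.2
bar [ 86.5  -1.6 -28.8] w 19.8
bar [ 54.3  -1.7 -28.8] w 19.7
bar [ 19.7  -1.7 -28.8] w 19.6
tip [115.6   0.7  87.4] bar end [ 88.1  -1.7 -28.8]
depth rod z [0.57837777 0.0606491  0.06844785] 0.2104382
```

```bash
python3 -m creep '[[0,0.13,0.5,-0.4,0],[0,0,0.8,0,0],[0,0,0.8,0,0],[0,0,0.4,0,0],[0,0,0.15,0,0],[0,0,0,0,0]]'
python3 - <<'E'
from h import *
d=snap('wrist','w2'); state(); crop('w2','w2c',180,0,380,150,4)
E
```

```text
clock: 14.32
position: [0.4546, 0.1351, 0.0435]
ee_rot: [-3.023, 0.854, -0.001]
force: [0.3, -0.4, -1.6]
width: 0.216
gripper_force: 40.0
t 14.38 pos [0.4547 0.1352 0.0438] head -31.54 F [ 0.4  0.3 -2. ] w 0.213 gf 40.0 j1,7 [-1.12 -1.6 ] tilt [ 9.e-04  3.e-04 -1.e+00]
```

View pics/w2c.png

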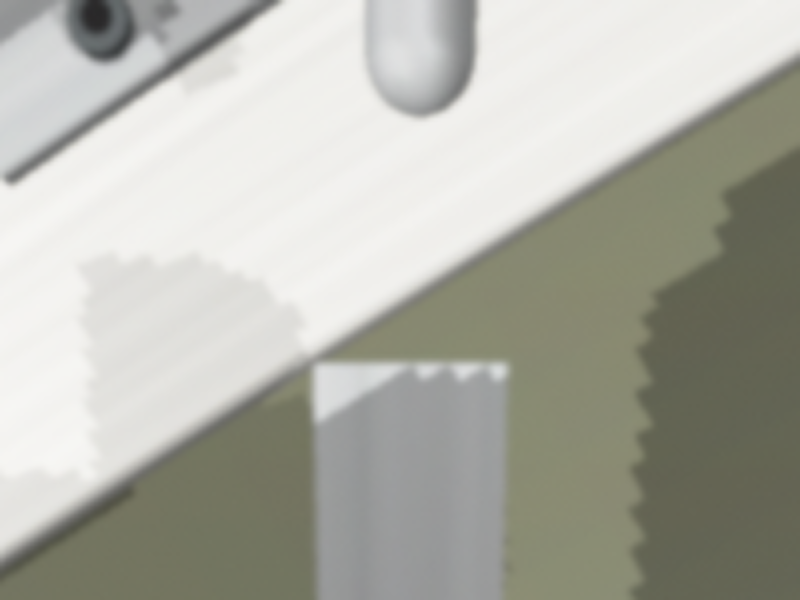

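The rod has edges at crop 366/474 (y≈40) and its tip at (420,115). The bar's end corners are at (313,363) and (508,363), so the rod is only slightly right of the bar axis.

Run:
```python
from h import *
d=load('w2'); s,M,hd=state(False); T=s['position']
def tool(p): return M.T@(p-T)*1e3
def c(x,y): return 180+(x-1.5)/4,(y-1.5)/4
for n,z,pts in (('rod',.062,[(365,476,10),(366,474,40),(368,473,65)]),('bar',T[2]+.0288,[(313,508,370),(316,504,480),(318,501,590)])):
    for l,r,y in pts:
        a=tool(atz(d,*c(l,y),z));b=tool(atz(d,*c(r,y),z)); print(n,((a+b)/2).round(2),'w',np.linalg.norm(a-b).round(1))
print('tip',tool(atz(d,*c(420,116),.062)).round(1),'end',tool(atz(d,*c(410,362),T[2]+.0288)).round(1))
```

```text
rod [124.97  -0.69 -18.15] w 11.7
rod [122.08  -0.73 -18.15] w 11.4
rod [119.65  -0.67 -18.16] w 11.1
bar [ 87.67  -1.7  -28.74] w 20.1
bar [ 76.7   -1.74 -28.75] w 19.8
bar [ 65.28  -1.78 -28.76] w 19.7
tip [114.7  -0.7 -18.2] end [ 88.4  -1.7 -28.7]
```

```bash
python3 -m creep '[[0.2,0.025,0.012,0,0],[0.2,0,0,0,0],[0.15,0,0,0,0],[0.12,0,0,0,0],[0.1,0,0,0,0],[0.1,0,0,0,0],[0,0,0,0,0]]'
python3 -c "
from h import *
s,_,_=state(); print(s['ft_torque'])"
```

```text
clock: 15.25
position: [0.4836, 0.1159, 0.0427]
ee_rot: [3.023, -0.854, 0.0]
force: [-0.6, -0.6, -2.0]
width: 0.215
gripper_force: 40.0
t 15.25 pos [0.4836 0.1159 0.0427] head -31.55 F [-0.6 -0.6 -2. ] w 0.215 gf 40.0 j1,7 [-1.04 -1.57] tilt [ 2.e-04 -1.e-04 -1.e+00]
[-0.04291346  0.17256999 -0.047394  ]
```

```bash
python3 -m creep '[[0.15,0,-0.01,0,0],[0.15,0,0,0,0],[0.15,0,0,0,0],[0.15,0,0,0,0],[0,0,0,0,0]]'
python3 -c "
from h import *
s,_,_=state(); print(s['ft_torque'])"
```

```text
clock: 15.88
position: [0.5043, 0.1031, 0.0431]
ee_rot: [3.023, -0.855, 0.001]
force: [-0.5, 0.7, -2.1]
width: 0.212
gripper_force: 40.0
t 15.88 pos [0.5043 0.1031 0.0431] head -31.57 F [-0.5  0.7 -2.1] w 0.212 gf 40.0 j1,7 [-0.99 -1.55] tilt [ 4.e-04 -2.e-04 -1.e+00]
[-0.04028035  0.1091809  -0.03464146]
```

```bash
python3 -m creep '[[0.12,0,0,0,0],[0.12,0,0,0,0],[0.08,0,0,0,0],[0.04,0,0,0,0],[0,0,0,0,0]]'
python3 -m creep '[[0.03,0,0,0,0],[0,0,0,0,0]]'
python3 -m creep '[[0.03,0,0,0,0],[0,0,0,0,0]]'
python3 -c "
from h import *
s,M,_=state(); print(s['ft_torque'],M.T@s['force'])"
```

```text
clock: 16.5
position: [0.5161, 0.096, 0.043]
ee_rot: [3.023, -0.854, -0.0]
force: [0.2, 0.3, -2.5]
width: 0.213
gripper_force: 40.0
clock: 16.75
position: [0.5171, 0.0955, 0.0431]
ee_rot: [-3.023, 0.854, -0.0]
force: [-0.0, 0.0, -2.0]
width: 0.215
gripper_force: 40.0
clock: 17.0
position: [0.5182, 0.0948, 0.0431]
ee_rot: [-3.023, 0.854, -0.0]
force: [-0.3, 0.3, -1.4]
width: 0.214
gripper_force: 40.0
t 17.00 pos [0.5182 0.0948 0.0431] head -31.54 F [-0.3  0.3 -1.4] w 0.214 gf 40.0 j1,7 [-0.95 -1.54] tilt [ 1.e-04 -0.e+00 -1.e+00]
[-0.01704445  0.1907848  -0.02620359] [-0.36488464 -0.09446005  1.44572315]
```

```bash
python3 -m creep '[[0.03,0,0,0,0],[0,0,0,0,0]]' | grep -E 'pos|force'
python3 -m creep '[[0.03,0,0,0,0],[0,0,0,0,0]]'| grep -E 'pos|force'
python3 -m creep '[[0.03,0,0,0,0],[0,0,0,0,0]]'| grep -E 'pos|force'
python3 - <<'E'
from h import *
state(); d=snap('wrist','w3'); crop('w3','w3c',200,0,360,120,5)
E
```

```text
position: [0.519, 0.0942, 0.043]
force: [-0.2, 1.5, -2.0]
gripper_force: 40.0
position: [0.5191, 0.0942, 0.0428]
force: [-4.5, 2.5, -0.5]
gripper_force: 40.0
position: [0.5191, 0.0941, 0.0426]
force: [-7.4, 4.2, 2.1]
gripper_force: 40.0
t 17.75 pos [0.5191 0.0941 0.0426] head -31.49 F [-7.4  4.2  2.1] w 0.216 gf 40.0 j1,7 [-0.95 -1.54] tilt [-0.004   0.0021 -1.    ]
```

View pics/w3c.png

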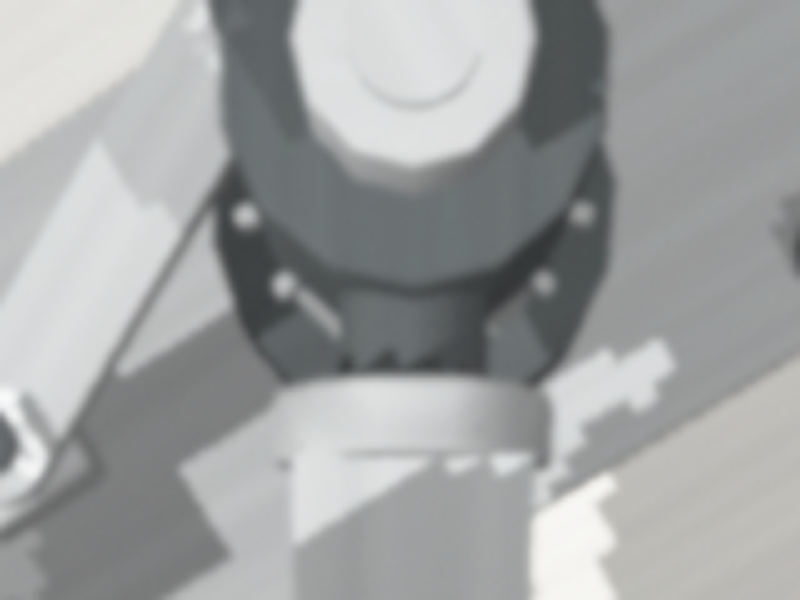

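The bar end meets the collar at crop (410,457), and the force rises to 8 N, so it is fully on. I'll ease off slightly and start the free part of the swing on a 118 mm arc.

```bash
cat >> h.py <<'E'
def sw(C=np.array([.6197,.0324])):
    s,M,hd=state(); v=s['position'][:2]-C; F=M.T@s['force']
    print('  r %.1f mm  phi %.2f  head-phi+180 %.2f'%(np.linalg.norm(v)*1e3,np.degrees(np.arctan2(v[1],v[0]))%360,(hd+180-np.degrees(np.arctan2(v[1],v[0])))%360),'Ftool',F.round(1),'Mz %.2f'%s['ft_torque'][2])
E
python3 -m creep '[[-0.05,0,0,0,0],[0.002,0.1,0,-0.5,0],[0.004,0.155,0,-0.75,0],[0.007,0.206,0,-1,0],[0,0,0,0,0]]' >/dev/null
python3 -c "
from h import *
sw()"
python3 -m creep '[[0.007,0.206,0,-1,0],[0.007,0.206,0,-1,0],[0.004,0.155,0,-0.75,0],[0,0,0,0,0]]' >/dev/null
python3 -c "
from h import *
sw()"
```

```text
t 18.43 pos [0.5104 0.0772 0.0431] head -22.55 F [-3.5  2.4 -1.8] w 0.212 gf 40.0 j1,7 [-0.91 -1.38] tilt [-9.e-04  8.e-04 -1.e+00]
  r 118.1 mm  phi 157.70  head-phi+180 359.75 Ftool [-4.2 -0.9  1.8] Mz 0.06
t 18.93 pos [0.504  0.0557 0.043 ] head -11.64 F [-4.3  1.2 -3. ] w 0.212 gf 40.0 j1,7 [-0.85 -1.19] tilt [-7.e-04  4.e-04 -1.e+00]
  r 118.0 mm  phi 168.59  head-phi+180 359.77 Ftool [-4.4 -0.3  3. ] Mz 0.08
```

```bash
python3 -m creep '[[-0.01,0.155,0,-0.75,0],[0.004,0.155,0,-0.75,0],[0.004,0.155,0,-0.75,0],[0.004,0.155,0,-0.75,0],[0,0,0,0,0]]' >/dev/null
python3 -c "
from h import *
sw()"
python3 -m creep '[[0.002,0.103,0,-0.5,0],[0.002,0.103,0,-0.5,0],[0,0,0,0,0]]' >/dev/null
python3 -c "
from h import *
sw()"
python3 -m creep '[[0.002,0.103,0,-0.5,0],[0.002,0.103,0,-0.5,0],[0,0,0,0,0]]' >/dev/null
python3 -c "
from h import *
sw()"
```

```text
t 19.55 pos [0.5017 0.0325 0.043 ] head 0.41 F [-1.9  5.9 -3.7] w 0.218 gf 40.0 j1,7 [-0.77 -0.98] tilt [-2.0e-04  1.6e-03 -1.0e+00]
  r 118.0 mm  phi 179.94  head-phi+180 0.47 Ftool [-1.8 -5.9  3.7] Mz 0.02
t 19.93 pos [0.5019 0.0251 0.0429] head 4.44 F [-2.1  7.5 -2.4] w 0.215 gf 40.0 j1,7 [-0.75 -0.92] tilt [-6.0e-04  2.3e-03 -1.0e+00]
  r 118.0 mm  phi 183.55  head-phi+180 0.89 Ftool [-1.5 -7.6  2.4] Mz -0.00
t 20.30 pos [0.5026 0.0177 0.0427] head 8.48 F [-2.3  9.6 -3.2] w 0.215 gf 40.0 j1,7 [-0.72 -0.85] tilt [-0.0015  0.0033 -1.    ]
  r 118.1 mm  phi 187.16  head-phi+180 1.32 Ftool [-0.8 -9.8  3.2] Mz 0.10
```

```bash
python3 -m creep '[[0.002,0.103,0,-0.5,0],[0.002,0.103,0,-0.5,0],[0,0,0,0,0]]' >/dev/null
python3 -c "
from h import *
sw()"
python3 -m creep '[[0.002,0.103,0,-0.5,0],[0.002,0.103,0,-0.5,0],[0,0,0,0,0]]' >/dev/null
python3 -c "
from h import *
sw()"
python3 -m creep '[[0.002,0.103,0,-0.5,0],[0.002,0.103,0,-0.5,0],[0,0,0,0,0]]' >/dev/null
python3 -c "
from h import *
sw()"
```

```text
t 20.68 pos [0.5038 0.0099 0.0426] head 12.49 F [-3.9 12.4 -1.9] w 0.216 gf 40.0 j1,7 [-0.69 -0.78] tilt [-0.002   0.0037 -1.    ]
  r 118.1 mm  phi 191.00  head-phi+180 1.49 Ftool [ -1.1 -13.    2. ] Mz 0.01
t 21.05 pos [0.5056 0.0021 0.0425] head 16.49 F [-3.8 12.1 -1.2] w 0.214 gf 40.0 j1,7 [-0.66 -0.72] tilt [-0.0026  0.0039 -1.    ]
  r 118.1 mm  phi 194.87  head-phi+180 1.62 Ftool [ -0.2 -12.6   1.3] Mz 0.06
t 21.43 pos [ 0.5079 -0.0057  0.0425] head 20.49 F [-5.9 11.2 -1.4] w 0.214 gf 40.0 j1,7 [-0.63 -0.65] tilt [-0.0031  0.004  -1.    ]
  r 118.1 mm  phi 198.85  head-phi+180 1.64 Ftool [ -1.6 -12.6   1.4] Mz 0.11
```

```bash
python3 -m creep '[[0.002,0.103,0,-0.5,0],[0.002,0.103,0,-0.5,0],[0,0,0,0,0]]' >/dev/null
python3 -c "
from h import *
sw()"
python3 -m creep '[[0.002,0.103,0,-0.5,0],[0.002,0.103,0,-0.5,0],[0,0,0,0,0]]' >/dev/null
python3 -c "
from h import *
sw()"
python3 -m creep '[[0.002,0.103,0,-0.5,0],[0,0,0,0,0]]' >/dev/null
python3 -c "
from h import *
sw()"
```

```text
t 21.80 pos [ 0.5109 -0.0136  0.0424] head 24.48 F [-5.3 11.1 -1.9] w 0.212 gf 40.0 j1,7 [-0.6  -0.58] tilt [-0.0035  0.0037 -1.    ]
  r 118.1 mm  phi 202.90  head-phi+180 1.58 Ftool [ -0.3 -12.3   2. ] Mz 0.07
t 22.18 pos [ 0.5144 -0.0213  0.0424] head 28.47 F [-6.   9.  -1.4] w 0.214 gf 40.0 j1,7 [-0.57 -0.52] tilt [-0.0037  0.0032 -1.    ]
  r 118.2 mm  phi 207.04  head-phi+180 1.43 Ftool [ -1.  -10.7   1.5] Mz 0.21
t 22.43 pos [ 0.5164 -0.0251  0.0423] head 30.47 F [-5.7  8.1 -1.3] w 0.213 gf 40.0 j1,7 [-0.55 -0.49] tilt [-0.0038  0.0029 -1.    ]
  r 118.2 mm  phi 209.11  head-phi+180 1.36 Ftool [-0.8 -9.8  1.3] Mz 0.26
```

Past the peak, and the torque is easing. I'll use smaller steps now.

```bash
python3 -m creep '[[0.002,0.103,0,-0.5,0],[0,0,0,0,0]]' >/dev/null
python3 -c "
from h import *
sw()"
python3 -m creep '[[0.002,0.103,0,-0.5,0],[0,0,0,0,0]]' >/dev/null
python3 -c "
from h import *
sw()"
python3 -m creep '[[0.002,0.103,0,-0.5,0],[0,0,0,0,0]]' >/dev/null
python3 -c "
from h import *
sw()"
```

```text
t 22.68 pos [ 0.5185 -0.0289  0.0423] head 32.46 F [-6.   8.  -2.5] w 0.215 gf 40.1 j1,7 [-0.54 -0.46] tilt [-0.0037  0.0026 -1.    ]
  r 118.3 mm  phi 211.21  head-phi+180 1.25 Ftool [-0.7 -9.9  2.5] Mz 0.38
t 22.93 pos [ 0.5209 -0.0327  0.0424] head 34.45 F [-6.3  6.2 -0.5] w 0.215 gf 40.1 j1,7 [-0.53 -0.42] tilt [-0.0036  0.0021 -1.    ]
  r 118.3 mm  phi 213.36  head-phi+180 1.09 Ftool [-1.7 -8.7  0.6] Mz 0.44
t 23.18 pos [ 0.5236 -0.0366  0.0424] head 36.42 F [-4.4  4.8 -2.7] w 0.214 gf 40.1 j1,7 [-0.51 -0.39] tilt [-0.0029  0.0013 -1.    ]
  r 118.4 mm  phi 215.68  head-phi+180 0.74 Ftool [-0.7 -6.5  2.7] Mz 0.29
```

```bash
python3 -m creep '[[0.001,0.077,0,-0.37,0],[0,0,0,0,0]]' >/dev/null
python3 -c "
from h import *
sw()"
python3 -m creep '[[0.001,0.077,0,-0.37,0],[0,0,0,0,0]]' >/dev/null
python3 -c "
from h import *
sw()"
```

```text
t 23.43 pos [ 0.5259 -0.04    0.0426] head 37.85 F [-4.5  1.7 -3.8] w 0.215 gf 40.0 j1,7 [-0.5  -0.37] tilt [-1.8e-03  1.0e-04 -1.0e+00]
  r 118.5 mm  phi 217.65  head-phi+180 0.20 Ftool [-2.5 -4.1  3.8] Mz 0.25
t 23.68 pos [ 0.5297 -0.0444  0.0434] head 39.31 F [-1.1 -2.8 -4.3] w 0.216 gf 40.0 j1,7 [-0.49 -0.35] tilt [ 0.0023 -0.0022 -1.    ]
  r 118.3 mm  phi 220.47  head-phi+180 358.84 Ftool [-2.6  1.4  4.3] Mz -0.02
```

```bash
python3 -m creep '[[0.001,0.052,0,-0.25,0],[0,0,0,0,0]]' >/dev/null
python3 -c "
from h import *
sw()"
python3 -m creep '[[0.001,0.052,0,-0.25,0],[0,0,0,0,0]]' >/dev/null
python3 -c "
from h import *
sw()"
python3 -m creep '[[0.001,0.052,0,-0.25,0],[0,0,0,0,0]]' >/dev/null
python3 -c "
from h import *
sw()"
```

```text
t 23.93 pos [ 0.5304 -0.045   0.0433] head 40.38 F [-0.3 -2.7 -2.1] w 0.215 gf 40.0 j1,7 [-0.48 -0.33] tilt [ 1.e-03 -6.e-04 -1.e+00]
  r 118.2 mm  phi 220.91  head-phi+180 359.47 Ftool [-2.   1.9  2.1] Mz -0.14
t 24.18 pos [ 0.5314 -0.0459  0.0431] head 41.44 F [-1.9 -1.7 -1.7] w 0.213 gf 40.0 j1,7 [-0.47 -0.31] tilt [ 1.e-04  1.e-04 -1.e+00]
  r 118.1 mm  phi 221.56  head-phi+180 359.88 Ftool [-2.6  0.   1.7] Mz -0.07
t 24.43 pos [ 0.5326 -0.0471  0.043 ] head 42.46 F [-1.9 -1.5 -1.8] w 0.212 gf 40.0 j1,7 [-0.47 -0.3 ] tilt [-2.e-04  4.e-04 -1.e+00]
  r 117.9 mm  phi 222.41  head-phi+180 0.06 Ftool [-2.5 -0.2  1.8] Mz 0.02
```

```bash
python3 -m creep '[[0.001,0.052,0,-0.25,0],[0,0,0,0,0]]' >/dev/null
python3 -c "
from h import *
sw()"
python3 -m creep '[[0.001,0.052,0,-0.25,0],[0,0,0,0,0]]' >/dev/null
python3 -c "
from h import *
sw()"
python3 -m creep '[[0.001,0.052,0,-0.25,0],[0,0,0,0,0]]' >/dev/null
python3 -c "
from h import *
sw()"
```

```text
t 24.68 pos [ 0.534  -0.0486  0.043 ] head 43.46 F [-1.8 -0.2 -2.1] w 0.216 gf 40.0 j1,7 [-0.46 -0.28] tilt [-2.e-04  4.e-04 -1.e+00]
  r 117.9 mm  phi 223.42  head-phi+180 0.04 Ftool [-1.5 -1.1  2.1] Mz 0.03
t 24.93 pos [ 0.535  -0.0498  0.0429] head 44.46 F [-5.1  1.6 -1.2] w 0.213 gf 40.0 j1,7 [-0.45 -0.27] tilt [-1.1e-03  9.0e-04 -1.0e+00]
  r 118.0 mm  phi 224.17  head-phi+180 0.28 Ftool [-2.5 -4.7  1.2] Mz 0.09
t 25.18 pos [ 0.5357 -0.0508  0.0426] head 45.50 F [-6.6  3.5 -1.4] w 0.212 gf 40.0 j1,7 [-0.45 -0.25] tilt [-0.0027  0.0015 -1.    ]
  r 118.2 mm  phi 224.73  head-phi+180 0.77 Ftool [-2.1 -7.1  1.4] Mz 0.19
```

```bash
python3 -m creep '[[0.001,0.052,0,-0.25,0],[0,0,0,0,0]]' >/dev/null
python3 -c "
from h import *
sw()"
python3 -m creep '[[0.001,0.04,0,0,0],[0,0,0,0,0]]' >/dev/null
python3 -c "
from h import *
sw(); snap('wrist','w4'); snap('top','top4'); A=cv2.imread('pics/w4.png')[0:250,130:430]; B=cv2.imread('pics/top4.png')[160:260,190:310]
A=cv2.resize(A,(600,500)) ; cv2.imwrite('pics/w4c.png',A)"
```

```text
t 25.43 pos [ 0.5364 -0.0515  0.0424] head 46.51 F [-9.   5.   1.4] w 0.216 gf 40.0 j1,7 [-0.44 -0.24] tilt [-0.0043  0.0028 -1.    ]
  r 118.2 mm  phi 225.18  head-phi+180 1.32 Ftool [ -2.5 -10.   -1.3] Mz 0.07
t 25.68 pos [ 0.5365 -0.0516  0.0422] head 46.54 F [-12.2   7.    4.5] w 0.218 gf 40.0 j1,7 [-0.44 -0.24] tilt [-0.0064  0.004  -1.    ]
  r 118.2 mm  phi 225.29  head-phi+180 1.24 Ftool [ -3.3 -13.7  -4.4] Mz 0.12
```

View pics/w4c.png

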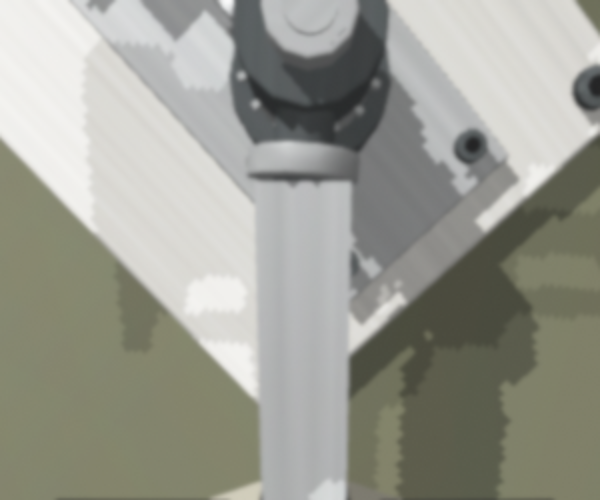

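The hard stop is confirmed: 1.6 mm more command gave only 0.2 mm of motion and 3.7 N more force. The picture shows the bar against the collar at (302,182). I'll relax the push to the middle of the play and check that the handle stays put.

```bash
python3 -m creep '[[-0.005,-0.11,0,0.4,0],[-0.02,-0.107,0,0.45,0],[0,0,0,0,0]]' >/dev/null
python3 -c "
from h import *
sw()"
python3 -m creep '[[-0.1,0,0,0,0],[-0.15,0,0,0,0],[0,0,0,0,0]]' >/dev/null
python3 -c "
from h import *
sw()"
```

```text
t 26.15 pos [ 0.5335 -0.0489  0.0433] head 43.03 F [ 0.3  0.7 -1.9] w 0.215 gf 40.0 j1,7 [-0.46 -0.29] tilt [ 1.4e-03 -4.0e-04 -1.0e+00]
  r 118.5 mm  phi 223.33  head-phi+180 359.70 Ftool [ 0.7 -0.3  1.9] Mz 0.04
t 26.52 pos [ 0.5251 -0.0566  0.0431] head 42.95 F [ 0.2  0.4 -2.8] w 0.216 gf 40.0 j1,7 [-0.45 -0.27] tilt [-0.e+00 -2.e-04 -1.e+00]
  r 129.9 mm  phi 223.26  head-phi+180 359.70 Ftool [ 0.4 -0.1  2.8] Mz -0.02
```

```bash
python3 -m creep '[[-0.2,0,0,0,0],[-0.2,0,0,0,0],[-0.2,0,0,0,0],[0,0,0,0,0]]' | grep force
python3 -m creep '[[-0.25,0,0,0,0],[-0.3,0,0,0,0],[-0.3,0,0,0,0],[-0.3,0,0,0,0],[0,0,0,0,0]]' | grep force
python3 - <<'E'
from h import *
sw(); d=snap('wrist','w5'); A=cv2.imread('pics/w5.png')[0:210,120:440]
cv2.imwrite('pics/w5c.png',cv2.resize(A,None,fx=2.5,fy=2.5))
E
```

```text
force: [0.3, -0.6, -3.2]
gripper_force: 40.0
force: [0.7, 0.1, -1.8]
gripper_force: 40.0
t 27.65 pos [ 0.4735 -0.1044  0.0431] head 42.92 F [ 0.7  0.1 -1.8] w 0.218 gf 40.0 j1,7 [-0.36 -0.16] tilt [-3.e-04  1.e-04 -1.e+00]
  r 200.3 mm  phi 223.09  head-phi+180 359.82 Ftool [0.6 0.4 1.8] Mz -0.06
```

View pics/w5c.png

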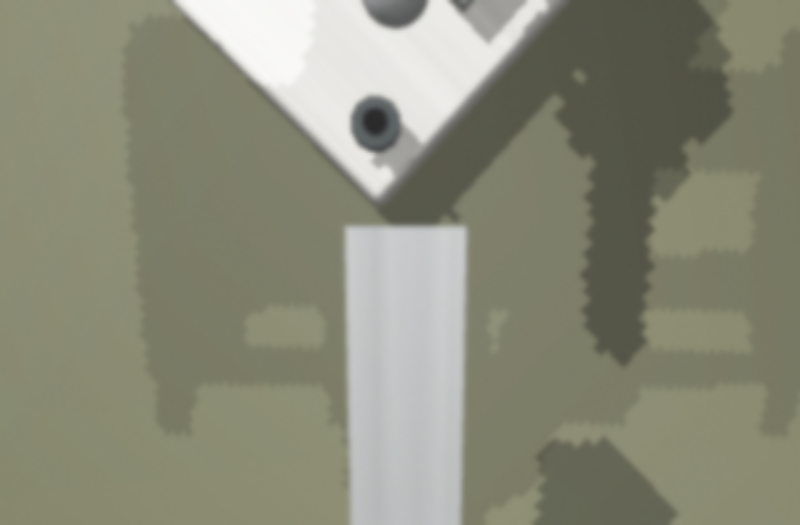

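The bar is clear of the rod, whose tip shows at crop (395,15) and still lines up with the bar axis, so the clamp stayed locked. I'll lift the bar and return to above the rest.

```bash
python3 -m creep '[[0,0,-0.5,0,0],[0,0,-0.9,0,0],[0,0,-0.9,0,0],[0,0,-0.3,0,0]]' >/dev/null
python3 -m creep '[[0,0,0,1,0],[0,0,0,1,0],[0,0,0,1,0],[0,0,0,1,0],[0,0,0,1,0],[0,0,0,1,0],[0,0,0,1,0],[0,0,0,1,0],[0,0,0,1,0],[0,0,0,1,0],[0,0,0,0.3,0],[0,0,0,0,0]]' >/dev/null
python3 -c "
from h import *
go(.4071,-.3423,.1,1.66)"
```

```text
t 29.70 pos [ 0.4742 -0.1033  0.1466] head 1.89 F [ 0.1 -0.4 -2.7] w 0.217 gf 40.0 j1,7 [-0.64 -0.9 ] tilt [-6.e-04 -1.e-04 -1.e+00]
units xyz [-1.87  5.92  1.17] turn units 0.06
```

```bash
python3 -m creep '[[-0.27,0.85,0,0.06,0],[-0.27,0.85,0,0,0],[-0.27,0.85,0,0,0],[-0.27,0.85,0,0,0],[-0.27,0.85,0,0,0],[-0.27,0.85,0,0,0],[-0.25,0.82,0.5,0,0],[0,0,0.67,0,0],[0,0,0,0,0],[0,0,0,0,0]]' >/dev/null
python3 -c "
from h import *
go(.4071,-.3423,.0217,1.66)"
```

```text
t 30.95 pos [ 0.4066 -0.3422  0.1008] head 1.64 F [ 0.3  0.2 -1.2] w 0.215 gf 40.0 j1,7 [-0.01 -0.36] tilt [ 2.e-04 -0.e+00 -1.e+00]
units xyz [0.01 0.   1.98] turn units -0.01
```

```bash
python3 -m creep '[[0.01,0,0.5,0,0],[0,0,0.6,0,0],[0,0,0.4,0,0],[0,0,0.25,0,0],[0,0,0.12,0,0],[0,0,0.1,0,0],[0,0,0,0,0]]'
python3 -c "
from h import *
go(.4071,-.3423,.0212,1.66)"
```

```text
clock: 31.82
position: [0.4067, -0.3425, 0.0216]
ee_rot: [3.141, 0.043, 0.0]
force: [0.5, 0.1, -1.9]
width: 0.219
gripper_force: 40.0
t 31.82 pos [ 0.4067 -0.3425  0.0216] head 1.58 F [ 0.5  0.1 -1.9] w 0.219 gf 40.0 j1,7 [ 0.08 -0.26] tilt [ 2.e-04 -1.e-04 -1.e+00]
units xyz [ 0.01 -0.    0.01] turn units -0.02
```

```bash
python3 -m creep '[[0,0,0.02,0,0],[0,0,0,0,0]]' | grep -E "pos|force:"
python3 -m creep '[[0,0,0.02,0,0],[0,0,0,0,0]]' | grep -E "pos|force:"
```

```text
position: [0.4068, -0.3425, 0.0212]
force: [-1.5, 2.5, 5.2]
gripper_force: 40.0
position: [0.4068, -0.3425, 0.0211]
force: [-3.6, 4.4, 18.9]
gripper_force: 40.0
```

Seated in the saddles, with z back at its original height. I'll ease up a little, open gently, and retreat straight up.

```bash
python3 -m creep '[[0,0,-0.02,0,0],[0,0,0,0,0.3],[0,0,0,0,0.4],[0,0,0,0,0.5],[0,0,0,0,0.6],[0,0,0,0,0.6]]' 10
python3 -m creep '[[0,0,-0.3,0,0.6],[0,0,-0.8,0,0.6],[0,0,-0.9,0,0.6],[0,0,-0.9,0,0.6],[0,0,-0.9,0,0.6],[0,0,-0.9,0,0.6],[0,0,-0.5,0,0.6],[0,0,0,0,0.6],[0,0,0,0,0.6]]'
python3 - <<'E'
from h import *
state(); a=snap('top','top6')['pixels']; b=snap('side','side6')['pixels']
d=load('top6')
A=cv2.resize(a[120:310,140:440],(800,507)); cv2.imwrite('pics/f.png',A)
for u,v in [(404,240),(405,285)]: print(depth(d,u,v))
E
```

```text
clock: 33.08
position: [0.4066, -0.3424, 0.0206]
ee_rot: [-3.141, -0.043, 0.0]
force: [0.4, 0.3, -0.4]
width: 0.597
gripper_force: 0.0
clock: 34.2
position: [0.4064, -0.3419, 0.2282]
ee_rot: [-3.141, -0.043, 0.001]
force: [0.4, -0.2, -0.9]
width: 0.598
gripper_force: 0.0
t 34.20 pos [ 0.4064 -0.3419  0.2282] head 1.59 F [ 0.4 -0.2 -0.9] w 0.598 gf 0.0 j1,7 [-0.15 -0.51] tilt [-3.e-04  7.e-04 -1.e+00]
[ 0.47977341 -0.33747544  0.05203612]
[ 0.39000218 -0.25033678  0.33665231]
```

View pics/f.png

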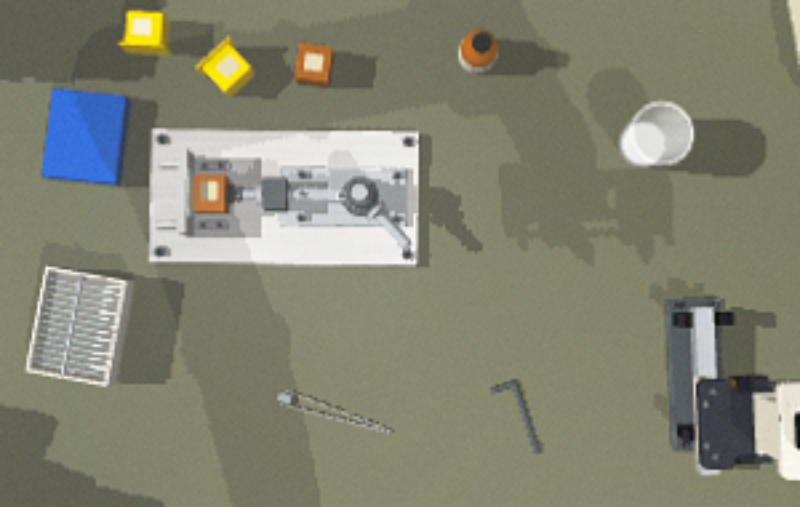

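View pics/side6.png

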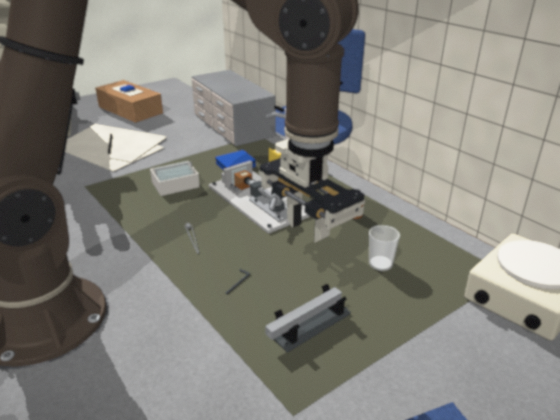

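The handle is locked, pointing to (408,245), with the foot on the block at (225,193). The bar lies in both saddles at (707,310)–(707,470), and the bystanders are where they were. Handing in.

```bash
python3 -c "
from cell import sign_off
print(sign_off())"
```

```text
the job is handed in; nothing more can be done
None
```

The job is handed in: the clamp handle was thrown onto its felt stop (peak about 14 N sideways) and stayed there with the foot on the block. The bar lies back in both saddles, the other things look undisturbed, and it took about 34 s on the robot clock.

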